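# Hang a parts caddy on a flap-keeper peg

## Task

Hang the red parts caddy on the steel peg of the blue rack: thread its eye onto the peg, let it down to ride on the peg, and push the eye in under the yellow flap until it bottoms on the black stop and the flap has dropped shut behind it. Before letting go, pull the caddy back against the shut flap to prove that it holds, then leave the caddy hanging there. Be gentle (press home and pull with 8 to 10 N, never more than 15 N between caddy and rack), lift the flap only with the eye and not with the gripper, and leave the other things on the bench alone.

Things in the scene. Friction and masses are not known exactly. Their poses are not given: they have to be found in the camera images.
- caddy: Loose red open parts caddy, 0.2 to 0.42 kg, 150 x 90 x 50 mm (x, y, z), 3 mm walls, standing on the bench at the start. Origin: centre of its underside; z up; +x points to the end with the hanging strap, an upright aluminium plate 4 mm thick (x = 75 to 79 mm), 34 mm wide, up to z = 114 mm, with a round eye near its top. A black grip stands in the other half
- eye (a point): Centre of the eye: a round hole of 19 mm diameter through the strap along the caddy's x, at (77, 0, 97) mm in the caddy's frame; the rim above the hole is 8 mm. Riding on the peg, the eye's centre is about 5.5 mm below the peg axis; bottomed on the stop it is 8 to 18 mm out from the board, pulled back against the shut flap about 27 mm
- grip (a point): Point to take the black rubber grip, at (-35, 0, 78) mm in the caddy's frame. The grip is 36 mm long (x), 12 mm thick (y), its top at z = 95 mm; take it from above, closing along y, with the fingertips above the 50 mm high rim; grip firmly (about 80 N), for the caddy weighs and pushes at a distance from the grip
- rack: Fixed upright blue board, 120 mm wide, 233 mm high. Origin: at bench height under the middle of its front face; z up, front faces -x. A level steel peg of 8 mm diameter sticks out along -x at y = 0, z = 150 mm. A rest strip, 3 mm proud at z = 54 to 70 mm, backs the hanging caddy, which may sag up to 18 degrees nose down when let go. Feel for the peg and the stop
- peg_tip (a point): The free, round end of the peg, on its axis; at (-73, 0, 150) mm in the rack's frame. Above the peg two bracket cheeks reach out to x = -52 mm, 15 to 18 mm either side of the axis, z = 179 to 191 mm, and carry the flap
- stop: Adjustable stop around the root of the peg: a dark steel flange with a hard black collar, 26 mm diameter, on whose front face the strap bottoms. Origin: on the board's face, on the peg axis. The collar is clamped firmly, at a different depth each time: its face stands somewhere from 6 to 16 mm out from the board, and this is not in the measured pose, so feel for it
- flap: Yellow gravity flap, 50 g, 22 mm wide, 32 mm long, 3 mm thick, over the peg. Origin: its hinge pin, at (-46, 0, 184) mm in the rack's frame. Its z axis is upright when it is shut and leans to the rack's -x by the angle of lift: about 0.35 rad while an eye riding on the peg passes under it, at most 0.9
- flap_tip (a point): Middle of the flap's free lower edge. Shut, the flap slopes 0.5 rad inward, this edge 2 mm above the peg and 31 mm out from the board. The eye pushed in along the peg lifts it inward (under 1 N); it cannot swing outward. It drops behind the strap only once the eye's centre is within 21 mm of the board, and only if the eye is less than 3 mm above its riding height
- spool: Bystander: grey solder spool standing on end, 56 mm diameter, 40 mm high; origin under its centre
- flux: Bystander: small amber jar, 44 mm diameter, 55 mm high; origin under its centre
- motor: Bystander: small electric motor on a 50 mm square steel foot, 56 mm high; origin under its centre
Things that resemble listed ones, but are neither listed nor needed, are in the scene too. What is meant by the rack is not green, and is the larger of those in its own colour.

How it is judged:
By the outcome, as a careful person would: the job done as asked, in the order asked, and still so for the second after the job is handed in, with the robot touching nothing.
It also fails if it takes over 72 s, if anything falls off the work surface, if the arm or the gripper's body presses on something with over 40 N, if the wrist force passes 120 N, or if a joint passes its speed limit or range.

## Robot

A 7-joint arm with a two-finger parallel gripper is mounted at the origin on the work surface. World frame = base frame: x ahead of the robot, y to its left, z up, the work surface at z = 0. Lengths are in m, angles in rad, forces in N, time in s.
With the tool pointing down it reaches from about 0.4 to 0.85 m from the base axis. Payload 10.4 kg.
Tool frame: the origin (TCP) lies midway between the tips of the shut fingers; the grasp point (between the pads) lies 19 mm behind it; z points along the fingers, y is the line along which they close (so a half turn about z gives the same grasp; the last joint's range is limited). The gripper opens to 87 mm and grips with 3 to 60 N. Pads are 19 mm wide; open, the fingers measure 117 mm over their backs; the gripper's body (75 mm by 190 mm) begins 51 mm behind the grasp point.
Start: joints at [1.098, 0.332, -0.065, 1.46, 0.022, 1.35, -0.088], TCP at [0.272, -0.563, 0.223] pointing down, gripper open.
Joint ranges: [-2.6, 2.6], [-0.5, 2.12], [-1.47, 1.34], [0.16, 2.42], [-1.27, 4.41], [0.06, 2.06], [-2.6, 2.6]. Speed limits (rad/s): [2.22, 2.22, 2.79, 2.79, 3.14, 3.14, 3.14].

## Interface

Orientations are given as a unit quaternion [x, y, z, w].
In Python, from bench import r gives the robot as it stands.
- The arm moves only by the tool arm_command, never from a script. Its argument "moves" is one flat list of numbers, 4 for each row, row after row: the shift along the tool's x, y, z in cm, then the turn about the tool's z in degrees. A call has 1 to 12 rows; each row shifts and turns the commanded pose from where the row before left it, along the tool's axes as they then stand; what a row does not reach is not made up. A row lasts 1/12 s, in which the tool goes at most 41.7 mm and 7.16 degrees, less where a joint would pass 70% of its speed; a pose out of reach is approached as far as the arm can. A call with a gripper value outside its range is refused whole. "fingers" is the opening in per cent of the stroke, from 0 (shut) to 100 (fully open), set as the call begins (left out, the last holds). The fingers move at their own pace and stop on an object; "squeeze" is the grip in N (left out, the last holds). Time passes only in rows, so rows that do not move let the fingers close. It gives the time, the measured TCP pose, the force, the opening and the grip force at its end, in the units of the state.
- r.read_state(): the state, without advancing time (a new reading comes with each control period).
- r.camera(name): name is "scene" or "top" or "wrist"; returns the picture (384x512x3 uint8, red, green, blue); there is no depth.
- r.camera_info(name): a dict with "fx", "fy", "cx", "cy" (pixels), "origin" and "attitude" of the camera in the world. Camera axes: x right, y up, looking along -z (the intrinsics and any distortion apply to the point x, -y, -z); pixel columns grow to the right and rows downward; lengths in m; the calibration is good to about 2 mm. A picture is of the moment at which its call begins: read the wrist's pose just before it. camera_info takes no time and is no camera call; for the wrist camera it gives the pose at the moment of the call.
- r.close_job(): hands the job in; it is judged then, once.
The state is a dict: "time": time; "joint_positions": joint angles; "joint_vel": joint speeds; "joint_torque": joint torques, N m; "ee_pos": TCP position; "eef_rot": TCP orientation; "ft_force": force on the tool from outside, world axes, zero at the start; "torque": the same for the moment, N m; "width": finger opening in m; "grip_force": force on a finger pad.
Only numpy, scipy, OpenCV 4.12 (cv2) and the standard library are available. Lean on these libraries where they do the work, as an engineer would, in place of code of your own. Each camera call takes 0.05 s, during which the arm holds its last target. There are 200 camera calls.

## Working session

There is one attempt and no reset: what is moved stays moved. The work goes in short steps, Python scripts to look and compute and a tool call to move; the robot and the scene stay as the last step left them, time stands still between calls to the robot, and variables do not carry over. Pictures are saved under pics/ and viewed, at most 12 in all, crops included, and the job is handed in when it is done.

Besides the shell and the picture viewer there is one more tool, called as name(argument=value, ...) on one line, values as JSON. arm_command: Moves the arm, as the interface text tells. Its arguments: {"type":"object","properties":{"moves":{"type":"array"},"fingers":{"type":"number"},"squeeze":{"type":"number"}},"required":["moves"]}

```bash
mkdir -p pics; ls
python3 - <<'E'
from bench import r
import cv2,json
s=r.read_state(); print({k:(v if not hasattr(v,'tolist') else v.tolist()) for k,v in s.items()})
for n in ["scene","top"]:
    im=r.camera(n); cv2.imwrite(f"pics/{n}0.png",im[:,:,::-1]); print(n,r.camera_info(n))
print(r.camera_info("wrist"))
E
```

```text
pics
{'time': 0.0, 'joint_positions': [1.098362130524152, 0.3328544598907718, -0.06469801336816396, 1.4609678641819466, 0.021569078485080422, 1.34987253694957, -0.08850922886574945], 'joint_vel': [-0.00043585848802753897, -3.8481306961334484e-05, -0.0004884569949327679, 0.0014130429749705832, 4.783050403719946e-07, 0.0007774387016882625, -0.0005538696249945558], 'joint_torque': [0.0009832251816987991, -62.32594013214111, 0.02496947650797665, -38.99058938026428, -0.061537446454167366, 0.03962571616284549, 0.00012085584330634447], 'ee_pos': [0.27159308629003753, -0.562470659905094, 0.2217521143626384], 'eef_rot': [0.9748119516717073, 0.22302726976259196, -0.00017468300000814186, -0.0006821334845242721], 'ft_force': [-0.18523355967096727, -0.6557501659288777, -0.4931848391310422], 'torque': [-0.0586916414380642, 0.021876309504888482, 0.0006260515540147651], 'grip_force': 0.0, 'width': 0.08695289076840859}
scene {'fx': 401.99569021925277, 'fy': 401.99569021925277, 'cx': 258.5938702119012, 'cy': 193.24502486293144, 'origin': array([1.35926101, 0.07325344, 0.78339877]), 'attitude': array([0.30067071, 0.35064491, 0.68610488, 0.56205459])}
top {'fx': 361.8855765511261, 'fy': 361.8855765511261, 'cx': 258.33928304947943, 'cy': 190.93608299494633, 'origin': array([ 0.35604325, -0.0972719 ,  1.33515437]), 'attitude': array([-0.02124025,  0.03181749,  0.71584417, -0.69721132])}
{'fx': 312.60651986057184, 'fy': 312.60651986057184, 'cx': 250.17541560959015, 'cy': 186.02542105364358, 'origin': array([ 0.33724429, -0.53192626,  0.383914  ]), 'attitude': array([-0.1144909 ,  0.07291138, -0.52680605,  0.83907756])}
```

View pics/scene0.png

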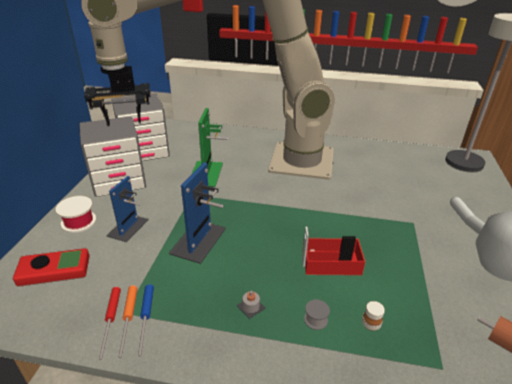

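View pics/top0.png

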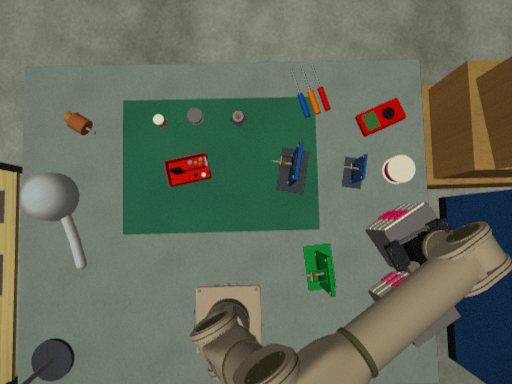

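The scene picture shows a green rack at (205,140), a small blue rack at (125,205) and a large blue rack at (197,215). In the top view these are at (320,268), (357,170) and (295,165). The target is the larger blue one at (197,215) / (295,165). The red caddy is at (335,255) / (188,170), with its strap end at scene (306,247). I'll confirm both in one enlarged crop.

```bash
cat > h.py <<'E'
import numpy as np, cv2
from bench import r
from scipy.spatial.transform import Rotation as R
def ray(n,u,v,ci=None):
    c=ci or r.camera_info(n)
    d=np.array([(u-c['cx'])/c['fx'],-(v-c['cy'])/c['fy'],-1.])
    return np.array(c['origin']),R.from_quat(c['attitude']).apply(d)
def at_z(n,u,v,z,ci=None):
    o,d=ray(n,u,v,ci); return o+d*(z-o[2])/d[2]
def proj(n,p,ci=None):
    c=ci or r.camera_info(n)
    q=R.from_quat(c['attitude']).inv().apply(np.atleast_2d(p)-c['origin'])
    return np.c_[c['cx']-c['fx']*q[:,0]/q[:,2], c['cy']+c['fy']*q[:,1]/q[:,2]]
E
python3 - <<'E'
import cv2,numpy as np
s=cv2.imread('pics/scene0.png');t=cv2.imread('pics/top0.png')
def c(im,x,y,w,h,W,H): return cv2.resize(im[y:y+h,x:x+w],(W,H),interpolation=cv2.INTER_CUBIC)
a=c(s,160,155,80,110,400,550)[:300*2]; 
A=np.hstack([c(s,165,160,70,105,200*1,300),c(s,290,220,90,60,450,300)])
A=cv2.copyMakeBorder(A,0,0,0,800-A.shape[1],cv2.BORDER_CONSTANT)
B=np.hstack([c(t,155,140,80,60,400,300),c(t,260,135,80,60,400,300)])
cv2.imwrite('pics/crop0.png',np.vstack([A,B]))
E
```

```text
(no output)
```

View pics/crop0.png

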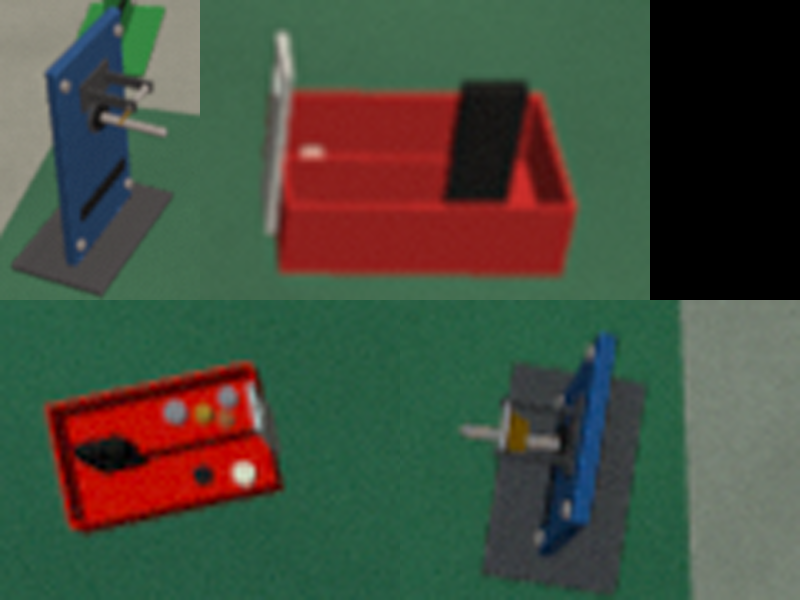

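The crop confirms the large blue rack: black collar, brass flap and steel peg with its tip at scene (223,206) / top (272,161). It also shows the red caddy with its black grip and the strap on the end facing the rack. Next I'll fit both poses.

```bash
cat >> h.py <<'E'
def T(p,q): # p=(x,y,yaw)
    q=np.atleast_2d(q)/1000.; c,s=np.cos(p[2]),np.sin(p[2])
    return np.c_[p[0]+c*q[:,0]-s*q[:,1], p[1]+s*q[:,0]+c*q[:,1], q[:,2]]
E
python3 - <<'E'
from h import *
from scipy.optimize import least_squares
C=r.camera_info
ci={n:C(n) for n in('scene','top')}
def fit(obs,p0):
    f=lambda p:np.concatenate([(proj(n,T(p,q),ci[n])[0]-uv) for n,q,uv in obs])
    s=least_squares(f,p0,loss='soft_l1'); print(s.x.round(4),f(s.x).reshape(-1,2).round(1).tolist()); return s.x
rack=[('scene',(0,60,233),(181.5,185.2)),('scene',(0,-60,233),(206.3,163.5)),('scene',(-73,0,150),(222.8,205.9)),
 ('scene',(0,60,5),(189.5,252.4)),('top',(-73,0,150),(272.4,161.4)),('top',(0,60,233),(379-260-135+260+58-0 if 0 else 260+119.5-80,135+7))]
rack[-1]=('top',(0,60,233),(260+(597-400)/5,135+34/5)); rack.append(('top',(0,-60,233),(260+(572-400)/5,135+222/5)))
fit(rack,[.5,-.22,-1.5])
cad=[('top',(-75,45,50),(164.6,161.4)),('top',(-75,-45,50),(170,185.6)),('top',(75,45,50),(205.4,152.8)),('top',(75,-45,50),(211.4,177.6))]
m=lambda x,y:(290+(x-200)/5,220+y/5)
cad+=[('scene',(79,0,114),m(283,32)),('scene',(75,45,50),m(283,205)),('scene',(-75,45,50),m(577,205)),('scene',(-75,45,0),m(562,275)),('scene',(75,45,0),m(280,273)),('scene',(-35,0,95),m(495,83))]
# centre
p=at_z('top',188,169,.05,ci['top']);print(p)
for y in(-1.4,): fit(cad,[p[0],p[1],y])
E
```

```text
[ 0.53   -0.2391 -1.771 ] [[1.8, -0.3], [0.4, -1.5], [-0.6, -0.1], [1.1, 0.8], [0.6, -0.9], [1.6, -0.4], [0.2, 0.0]]
[0.53737935 0.13101035 0.05      ]
[ 0.5378  0.134  -1.3834] [[-0.6, -0.3], [-1.1, 0.0], [-0.2, -0.4], [-1.1, -0.8], [-0.6, 3.3], [0.5, -0.9], [-0.3, -0.1], [-0.5, -0.5], [-0.6, -0.9], [0.0, -0.6]]
```

arm_command(moves=[2.3,-2.25,-0.5,0,2.3,-2.25,-0.5,0,2.3,-2.25,-0.5,0,2.3,-2.25,-0.5,0,2.3,-2.25,-0.5,0,2.3,-2.25,-0.5,0,2.3,-2.25,0,0,2.3,-2.25,0,0,2.3,-2.25,0,0,2.3,-2.25,0,0,2.3,-2.25,0,0,2.3,-2.25,0,0], fingers=100)

```text
time: 1.1
ee_pos: [0.403, -0.1981, 0.2524]
eef_rot: [0.975, 0.223, -0.0, 0.0]
ft_force: [1.2, -0.2, -0.2]
width: 0.0872
grip_force: 0.0
```

arm_command(moves=[2.3,-2.25,0,0,2.3,-2.25,0,0,2.3,-2.25,0,0,2.3,-2.25,0,0,2.3,-2.25,0,0,2.3,-2.25,0,0,2.3,-2.25,0,0,2.3,-2.25,0,0,2.3,-2.25,0,0,2.3,-2.25,0,0,2.3,-2.25,0,0,2.3,-2.25,0,0])

```text
time: 2.1
ee_pos: [0.5343, 0.1647, 0.2523]
eef_rot: [0.975, 0.223, -0.0, 0.0]
ft_force: [-0.1, -0.9, 0.5]
width: 0.0869
grip_force: 0.0
```

arm_command(moves=[0,0,0,-6.25,0,0,0,-6.25,0,0,0,-6.25,0,0,0,-6.25,0,0,0,-6.25,0,0,0,-6.25,0,0,0,-6.25,0,0,0,-6.25,0,0,0,-6.25,0,0,0,-6.25,0,0,0,-6.25,0,0,0,-6.25])

```text
time: 3.1
ee_pos: [0.5339, 0.1633, 0.2522]
eef_rot: [0.636, 0.772, -0.0, -0.0]
ft_force: [0.6, -1.1, 0.2]
width: 0.0872
grip_force: 0.0
```

```bash
cat >> h.py <<'E'
def pose():
    s=r.read_state(); M=R.from_quat(s['eef_rot']).as_matrix()
    return s,np.array(s['ee_pos']),M,np.arctan2(M[1,0],M[0,0])
def go(x,y,z,a):
    "tool-axis shift (cm) to the world target, and turn (deg, about tool z)"
    s,p,M,a0=pose(); print('t',round(s['time'],2),'tcp',p.round(4),'a',round(a0,4),'tilt',M[:,2].round(3))
    print('shift cm',(M.T@(np.array([x,y,z])-p)*100).round(2),'turn',round(float(np.degrees((a0-a+np.pi)%(2*np.pi)-np.pi)),2))
E
python3 - <<'E'
from h import *
g=T([.5378,.134,-1.3834],(-35,0,59))[0]; print(g)
go(*g[:2],.15,np.pi-1.3834)
im=r.camera('wrist');c=r.camera_info('wrist');print(c); cv2.imwrite('pics/w1.png',im[:,:,::-1])
E
```

```text
[0.53127945 0.16838724 0.059     ]
t 3.1 tcp [0.5339 0.1633 0.2522] a 1.7641 tilt [-0.001 -0.    -1.   ]
shift cm [ 0.55 -0.15 10.22] turn 0.34
{'fx': 312.60651986057184, 'fy': 312.60651986057184, 'cx': 250.17541560959015, 'cy': 186.02542105364358, 'origin': array([0.51853794, 0.23420505, 0.41420577]), 'attitude': array([-0.13503089, -0.01330967,  0.09930564,  0.9857626 ])}
```

View pics/w1.png

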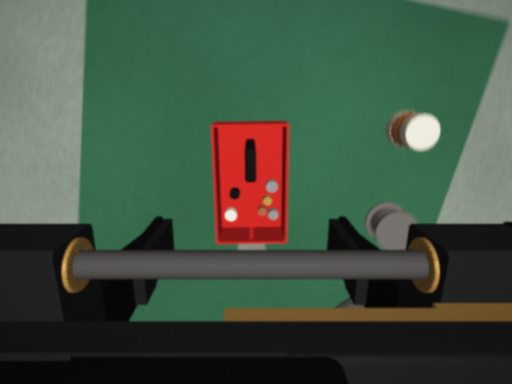

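The wrist picture shows the caddy squarely aligned: rim corners (213,122), (288,122), (288,243), (216,243), grip around (250,160). The gripper structure covers the strap at v > 245.

Run:
```python
from h import *
from scipy.optimize import least_squares
c=r.camera_info('wrist')
P0=[.5378,.134,-1.3834]
print(proj('wrist',T(P0,[(-53,0,95),(-17,0,95),(-35,0,95)]),c).round(1))
im=cv2.imread('pics/w1.png')
hsv=cv2.cvtColor(im,cv2.COLOR_BGR2HSV)
m=(cv2.inRange(hsv,(0,120,60),(8,255,255))|cv2.inRange(hsv,(172,120,60),(180,255,255)))
cn=max(cv2.findContours(m,cv2.RETR_EXTERNAL,cv2.CHAIN_APPROX_NONE)[0],key=cv2.contourArea)
box=cv2.boxPoints(cv2.minAreaRect(cn)); print(box)
w=at_z('wrist',0,0,0,c)
W=np.array([at_z('wrist',*b,.05,c) for b in box]);print(W.round(4),W.mean(0),np.linalg.norm(W-np.roll(W,1,0),axis=1))
d=[W[i]-W[i-1] for i in range(4)]; print([np.arctan2(v[1],v[0]).round(3) for v in d])
g=cv2.inRange(hsv,(0,0,0),(180,255,45))[125:200,225:275];ys,xs=np.nonzero(g);print(xs.min()+225,xs.max()+225,ys.min()+125,ys.max()+125,np.median(xs)+225)
print(at_z('wrist',250.5,160,.095,c))
```

```text
[[250.  148.4]
 [249.5 182.3]
 [249.7 165.6]]
[[211. 121.]
 [289. 121.]
 [289. 243.]
 [211. 243.]]
[[0.4793 0.2012 0.05  ]
 [0.5667 0.219  0.05  ]
 [0.6021 0.0705 0.05  ]
 [0.5047 0.0507 0.05  ]] [0.53821099 0.13537631 0.05      ] [0.1526654  0.08917126 0.15263934 0.09940616]
[np.float64(1.738), np.float64(0.201), np.float64(-1.337), np.float64(-2.941)]
231 254 140 197 249.0
[0.53087011 0.17435453 0.095     ]
```

arm_command(moves=[0.5,-0.15,0,0.35,0,0,1.75,0,0,0,1.75,0,0,0,1.75,0,0,0,1.75,0,0,0,1.75,0,0,0,1.75,0,0,0,1.75,0,0,0,1.75,0,0,0,1.75,0,0,0,1.75,0,0,0,1.75,0])

```text
time: 4.15
ee_pos: [0.5314, 0.1683, 0.0591]
eef_rot: [0.642, 0.767, -0.0, -0.0]
ft_force: [0.2, -0.2, 0.4]
width: 0.087
grip_force: 0.0
```

arm_command(moves=[0,0,0,0,0,0,0,0,0,0,0,0,0,0,0,0,0,0,0,0,0,0,0,0,0,0,0,0,0,0,0,0,0,0,0,0,0,0,0,0], fingers=0, squeeze=60)

```text
time: 4.98
ee_pos: [0.5317, 0.1681, 0.0601]
eef_rot: [0.64, 0.768, -0.0, 0.0]
ft_force: [0.5, 0.3, -0.0]
width: 0.0285
grip_force: 0.0
```

arm_command(moves=[0,0,0,0,0,0,0,0,0,0,0,0,0,0,0,0,0,0,0,0,0,0,0,0])

```text
time: 5.48
ee_pos: [0.5316, 0.1681, 0.06]
eef_rot: [0.64, 0.768, -0.0, -0.0]
ft_force: [1.2, 0.3, -1.4]
width: 0.0117
grip_force: 60.0
```

arm_command(moves=[0,0,-0.5,0,0,0,-0.5,0,0,0,-0.5,0,0,0,-0.5,0,0,0,-0.5,0,0,0,-0.5,0,0,0,-0.5,0,0,0,-0.5,0,0,0,-0.5,0,0,0,-0.5,0,0,0,-0.3,0,0,0,0,0])

```text
time: 6.48
ee_pos: [0.532, 0.1682, 0.1138]
eef_rot: [0.64, 0.768, 0.0, 0.0]
ft_force: [0.4, 1.2, -2.8]
width: 0.0115
grip_force: 60.0
```

arm_command(moves=[-0.8,0,0,0,-1.6,0,0,0,-1.6,0,0,0,-1.6,0,0,0,-1.6,0,0,0,-1.6,0,0,0,-1.6,0,0,0,-1.6,0,0,0,-1.6,0,0,0,-1.6,0,0,0,-1.6,0,0,0,-0.8,0,0,0])

```text
time: 7.48
ee_pos: [0.5635, -0.0082, 0.1125]
eef_rot: [0.641, 0.768, -0.001, 0.0]
ft_force: [0.5, -0.1, -2.7]
width: 0.0116
grip_force: 60.0
```

arm_command(moves=[0,0,0,1,0,0,0,2,0,0,0,2,0,0,0,2,0,0,0,2,0,0,0,2,0,0,0,2,0,0,0,2,0,0,0,2,0,0,0,2,0,0,0,1.9,0,0,0,1])

```text
time: 8.48
ee_pos: [0.5632, -0.0038, 0.113]
eef_rot: [0.775, 0.632, 0.0, -0.0]
ft_force: [0.5, -0.1, -2.9]
width: 0.0121
grip_force: 60.0
```

Run:
```python
from h import *
s,p,M,a=pose(); print(s['ft_force'],s['torque'],s['width'])
go(.5712,-.0362,.113,1.3706)
S=r.camera('scene')[:,:,::-1];t=r.camera('top')[:,:,::-1];w=r.camera('wrist')[:,:,::-1]
for n,i in(('s2',S),('t2',t),('w2',w)): cv2.imwrite(f'pics/{n}.png',i)
def c(im,x,y,W,H,k): return cv2.resize(im[y:y+H,x:x+W],None,fx=k,fy=k,interpolation=cv2.INTER_CUBIC)
A=c(S,165,155,160,100,5)
B=np.hstack([c(t,190,135,133,60,3),c(w,120,60,133*2,120,1.5)])
B=cv2.resize(t[135:195,190:323],(800,361),interpolation=cv2.INTER_CUBIC)[:,:]
cv2.imwrite('pics/c2.png',cv2.resize(np.vstack([A]),(800,500))); cv2.imwrite('pics/c3.png',np.vstack([B,cv2.resize(w[100:260,80:440],(540,239))[:, :] if 0 else cv2.copyMakeBorder(cv2.resize(w[60:245,80:440],(460,236)),0,0,0,340,cv2.BORDER_CONSTANT)]))
```

```text
[ 0.54153011 -0.12613969 -2.93799166] [ 0.05407124 -0.08121868 -0.00929564] 0.01208661199201234
t 8.48 tcp [ 0.5632 -0.0038  0.113 ] a 1.3693 tilt [-0.  0. -1.]
shift cm [-3.02  1.43 -0.  ] turn -0.07
```

View pics/c2.png

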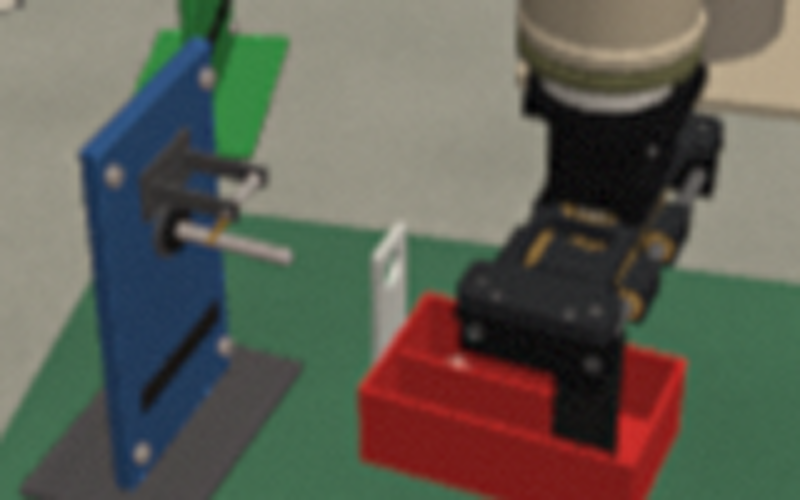

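View pics/c3.png

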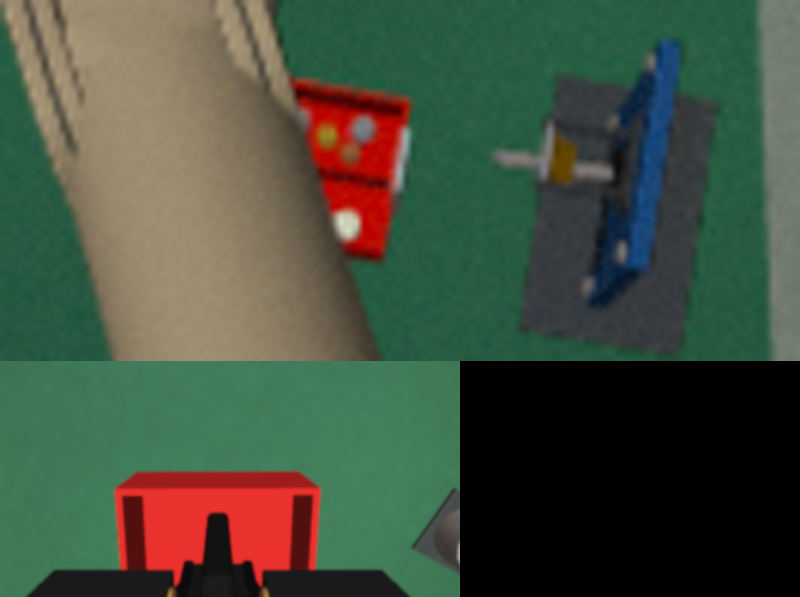

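The scene crop shows the caddy held level. The eye is at full-picture (243.4,208.6), the peg tip at (222.6,206.4), and the collar end of the peg near (200,201). The top crop puts the peg tip at (272.6,161.3), the peg root at (291.7,163.6) and the strap top at about (257,161).

Run:
```python
from h import *
ct,cs=r.camera_info('top'),r.camera_info('scene')
tip=at_z('top',272.6,161.3,.15,ct); root=at_z('top',291.7,163.6,.15,ct)
d=root-tip; print('tip top',tip,'len',np.linalg.norm(d),'yaw',np.arctan2(d[1],d[0]))
ts=at_z('scene',222.6,206.4,.15,cs); rs=at_z('scene',200,200.8,.15,cs); d=rs-ts; print('tip scene',ts,np.linalg.norm(d),np.arctan2(d[1],d[0]))
P=[.53,-.2391,-1.771]; print('fit tip',T(P,(-73,0,150)))
s,p,M,a=pose()
cad=[p[0]-.112*np.cos(a)+.077*np.cos(a),p[1]-.035*np.sin(a),a-np.pi]
for nm,q in(('eye',(77,0,97)),('straptop',(77,0,114)),('grip',(-35,0,78)),('cTR',(75,45,50)),('cBR',(75,-45,50))):
    e=T(cad,q)+[0,0,p[2]-.06]; print(nm,e,'scene',proj('scene',e,cs),'top',proj('top',e,ct))
```

```text
tip top [ 0.54194939 -0.16600178  0.15      ] len 0.0636426895752031 yaw -1.7163982095115795
tip scene [ 0.54704177 -0.16579929  0.15      ] 0.0661342217558856 -1.7429402433114867
fit tip [[ 0.54451743 -0.1675581   0.15      ]]
eye [[ 0.54121279 -0.11413882  0.15000166]] scene [[242.35216306 207.60134546]] top [[256.92841151 161.90472554]]
straptop [[ 0.54121279 -0.11413882  0.16700166]] scene [[242.32100555 202.3540236 ]] top [[256.98096568 161.09500135]]
grip [[ 0.56336037 -0.00435046  0.13100166]] scene [[282.42899371 224.12052701]] top [[223.99918299 157.04602038]]
cTR [[ 0.58571968 -0.1210769   0.10300166]] scene [[236.04736931 231.86044606]] top [[258.46127102 151.16617307]]
cBR [[ 0.49749689 -0.10327974  0.10300166]] scene [[249.7514505  212.36605212]] top [[253.95987273 176.76125021]]
```

arm_command(moves=[0,0,0,-1,0,0,0,-1.1,-0.3,0.1,0,0,-0.6,0.1,0,0,-0.6,0.1,0,0,-0.6,0.1,0,0,-0.6,0.1,0,0,-0.6,0.1,0,0,-0.4,0,0,0,-0.3,0,0,0,0,0,0,0,0,0,0,0])

```text
time: 9.63
ee_pos: [0.5629, -0.0455, 0.1131]
eef_rot: [0.763, 0.647, 0.0, 0.0]
ft_force: [0.3, 0.3, -2.6]
width: 0.0113
grip_force: 60.0
```

```bash
cat >> h.py <<'E'
TIP=np.array([.5423,-.1665,.15]); YAW=-1.735
def look(k):
    s,p,M,a=pose(); e=p-.112*M[:,0]-np.array([0,0,.059+.001-.097]); e[2]=p[2]-.06+.097
    d=np.array([np.cos(YAW),np.sin(YAW)]); v=(e-TIP)[:2]
    print('t',round(s['time'],2),'tcp',p.round(4),'a',round(a,4),'f',np.round(s['ft_force'],1),'tq',np.round(s['torque'],2),'w',round(s['width'],4))
    print('eye past tip mm',round(1e3*v@d,1),'side',round(1e3*(v@[-d[1],d[0]]),1),'z',round(1e3*e[2],1))
    if k:
        S=r.camera('scene')[:,:,::-1];t=r.camera('top')[:,:,::-1]
        c=lambda im,x,y,W,H,w,h: cv2.resize(im[y:y+H,x:x+W],(w,h),interpolation=cv2.INTER_CUBIC)
        cv2.imwrite(f'pics/{k}.png',np.hstack([c(S,180,165,80,100,480,600),c(t,250,135,53,100,318,600)]))
    return e
E
python3 -c "
from h import *
e=look('k1'); print(proj('scene',[e,TIP]),proj('top',[e,TIP]))"
```

```text
t 9.63 tcp [ 0.5629 -0.0455  0.1131] a 1.407 f [ 0.3  0.3 -2.6] tq [ 0.13 -0.1  -0.03] w 0.0113
eye past tip mm -10.8 side 0.6 z 150.1
[[226.47982578 206.31005553]
 [222.80997151 205.30745428]] [[269.54196984 160.56429432]
 [272.74733539 161.19127546]]
```

View pics/k1.png

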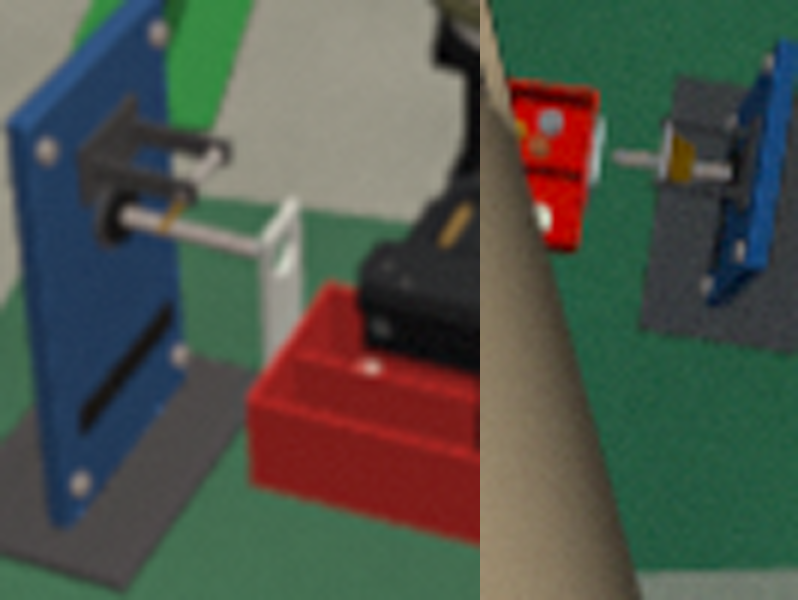

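The scene crop puts the eye centre at (284,252) in the crop. The peg axis line (125,213)–(255,245), extended, passes through it, and the top crop shows the strap centred on the peg to within about 1 mm. I'll thread slowly.

arm_command(moves=[-0.2,0,0,0,-0.2,0,0,0,-0.2,0,0,0,-0.2,0,0,0,-0.2,0,0,0,-0.2,0,0,0,-0.2,0,0,0,-0.2,0,0,0,-0.2,0,0,0,-0.2,0,0,0,-0.2,0,0,0,0,0,0,0])

```text
time: 10.73
ee_pos: [0.5593, -0.0678, 0.113]
eef_rot: [0.763, 0.647, -0.0, 0.0]
ft_force: [-0.1, -1.0, -3.2]
width: 0.0114
grip_force: 60.0
```

```bash
python3 -c "
from h import *
look('k2')"
```

```text
t 10.73 tcp [ 0.5593 -0.0678  0.113 ] a 1.4065 f [-0.1 -1.  -3.2] tq [ 0.03 -0.08  0.03] w 0.0114
eye past tip mm 11.9 side 0.6 z 150.0
```

View pics/k2.png

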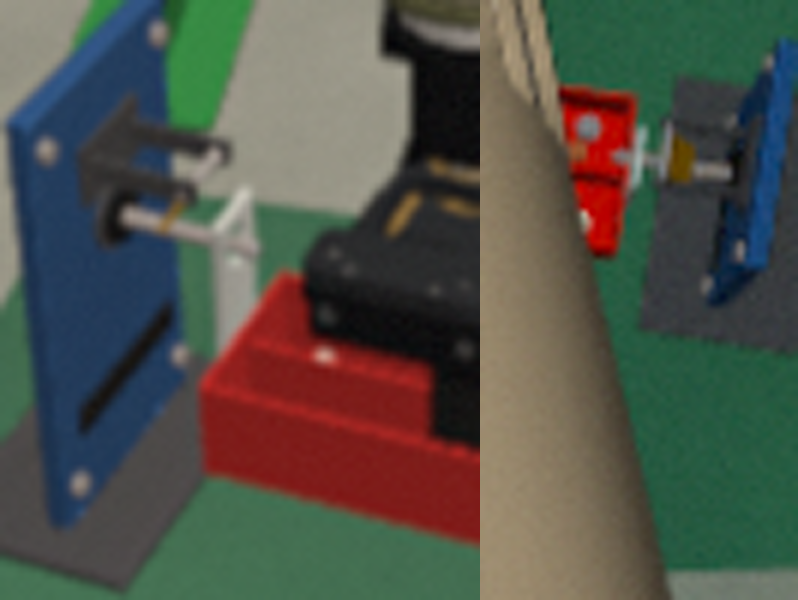

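The peg tip shows through the strap at crop (255,248), with no contact force. Next I let it down and feel for the peg.

arm_command(moves=[0,0,0.1,0,0,0,0.1,0,0,0,0.1,0,0,0,0.1,0,0,0,0.05,0,0,0,0,0,0,0,0,0])

```text
time: 11.42
ee_pos: [0.5593, -0.0672, 0.1085]
eef_rot: [0.763, 0.647, -0.0, 0.0]
ft_force: [0.1, 0.7, -4.1]
width: 0.0115
grip_force: 60.0
```

arm_command(moves=[0,0,0.05,0,0,0,0,0,0,0,0,0])

```text
time: 11.67
ee_pos: [0.5593, -0.0672, 0.1081]
eef_rot: [0.763, 0.647, 0.0, 0.0]
ft_force: [-0.5, 0.5, -2.4]
width: 0.0117
grip_force: 60.0
```

arm_command(moves=[0,0,0.05,0,0,0,0,0,0,0,0,0])

```text
time: 11.92
ee_pos: [0.5593, -0.0672, 0.1076]
eef_rot: [0.763, 0.647, -0.0, 0.0]
ft_force: [-0.0, -0.1, -3.3]
width: 0.0118
grip_force: 60.0
```

arm_command(moves=[0,0,0.05,0,0,0,0,0,0,0,0,0])

```text
time: 12.17
ee_pos: [0.5594, -0.0673, 0.1072]
eef_rot: [0.763, 0.647, 0.0, 0.0]
ft_force: [0.1, -0.3, -1.6]
width: 0.0114
grip_force: 60.0
```

arm_command(moves=[0,0,0.05,0,0,0,0,0,0,0,0,0])

```text
time: 12.42
ee_pos: [0.5595, -0.0674, 0.1067]
eef_rot: [0.763, 0.647, 0.0, 0.0]
ft_force: [0.1, -1.0, 0.1]
width: 0.0113
grip_force: 60.0
```

arm_command(moves=[0,0,0.05,0,0,0,0,0,0,0,0,0])

```text
time: 12.67
ee_pos: [0.5595, -0.0674, 0.1063]
eef_rot: [0.763, 0.647, 0.0, 0.0]
ft_force: [-0.0, -1.8, 1.7]
width: 0.0114
grip_force: 60.0
```

Contact came at TCP z ≈ 0.1073, as predicted for riding. I'll ease off to a light load and slide in.

arm_command(moves=[0,0,-0.05,0,-0.15,0,0,0,-0.2,0,0,0,-0.2,0,0,0,-0.2,0,0,0,-0.2,0,0,0,-0.2,0,0,0,-0.2,0,0,0,-0.2,0,0,0,-0.2,0,0,0,0,0,0,0])

```text
time: 13.58
ee_pos: [0.5563, -0.0853, 0.1065]
eef_rot: [0.763, 0.647, -0.0, 0.0]
ft_force: [0.4, -0.1, 0.4]
width: 0.0117
grip_force: 60.0
```

```bash
python3 -c "
from h import *
look('')"
```

```text
t 13.58 tcp [ 0.5563 -0.0853  0.1065] a 1.4064 f [ 0.4 -0.1  0.4] tq [-0.32 -0.11 -0.01] w 0.0117
eye past tip mm 29.6 side 0.6 z 143.5
```

arm_command(moves=[-0.2,0,0,0,-0.2,0,0,0,-0.2,0,0,0,-0.2,0,0,0,-0.2,0,0,0,-0.2,0,0,0,-0.2,0,0,0,-0.2,0,0,0,0,0,0,0])

```text
time: 14.33
ee_pos: [0.5537, -0.101, 0.1065]
eef_rot: [0.763, 0.647, -0.0, 0.0]
ft_force: [-0.3, -0.7, -0.2]
width: 0.0117
grip_force: 60.0
```

arm_command(moves=[-0.1,0,0,0,-0.1,0,0,0,-0.1,0,0,0,-0.1,0,0,0,0,0,0,0,0,0,0,0])

```text
time: 14.83
ee_pos: [0.5532, -0.1044, 0.1066]
eef_rot: [0.763, 0.647, -0.0, 0.0]
ft_force: [0.5, 0.8, 0.3]
width: 0.0116
grip_force: 60.0
```

```bash
python3 -c "
from h import *
look('k3')"
```

```text
t 14.83 tcp [ 0.5532 -0.1044  0.1066] a 1.4069 f [0.5 0.8 0.3] tq [-0.03 -0.02  0.05] w 0.0116
eye past tip mm 49.0 side 0.6 z 143.6
```

View pics/k3.png

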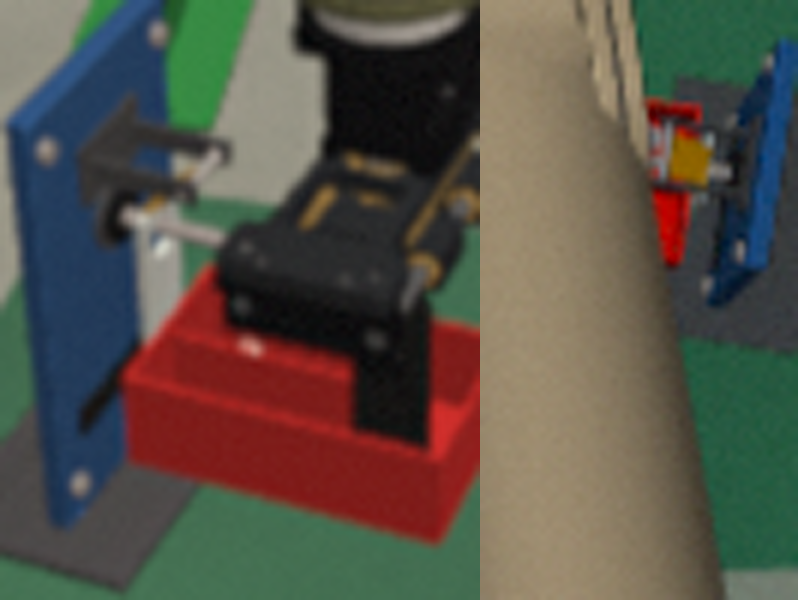

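The crop shows the eye well along the peg and the flap lifted by the strap: the yellow area in the top view has grown at (690,160). I keep going gently toward the stop.

arm_command(moves=[-0.1,0,0,0,-0.1,0,0,0,-0.1,0,0,0,-0.1,0,0,0,0,0,0,0,0,0,0,0])

```text
time: 15.43
ee_pos: [0.5525, -0.1084, 0.1066]
eef_rot: [0.763, 0.647, -0.0, 0.0]
ft_force: [0.7, -0.6, -0.2]
width: 0.0118
grip_force: 60.0
```

arm_command(moves=[-0.1,0,0,0,-0.1,0,0,0,0,0,0,0,0,0,0,0])

```text
time: 15.77
ee_pos: [0.5522, -0.1103, 0.1066]
eef_rot: [0.763, 0.647, -0.0, 0.0]
ft_force: [0.4, 1.1, 0.8]
width: 0.0117
grip_force: 60.0
```

arm_command(moves=[-0.1,0,0,0,-0.1,0,0,0,0,0,0,0,0,0,0,0])

```text
time: 16.1
ee_pos: [0.5519, -0.1123, 0.1066]
eef_rot: [0.763, 0.647, -0.0, 0.0]
ft_force: [0.6, 0.8, -0.1]
width: 0.0116
grip_force: 60.0
```

arm_command(moves=[-0.1,0,0,0,0,0,0,0,0,0,0,0])

```text
time: 16.35
ee_pos: [0.5517, -0.1132, 0.1066]
eef_rot: [0.763, 0.647, -0.0, 0.0]
ft_force: [0.1, 1.1, 0.1]
width: 0.0112
grip_force: 60.0
```

arm_command(moves=[-0.1,0,0,0,0,0,0,0,0,0,0,0])

```text
time: 16.6
ee_pos: [0.5516, -0.1142, 0.1066]
eef_rot: [0.763, 0.647, -0.0, 0.0]
ft_force: [0.5, 2.4, 0.3]
width: 0.0116
grip_force: 60.0
```

arm_command(moves=[-0.1,0,0,0,0,0,0,0,0,0,0,0])

```text
time: 16.85
ee_pos: [0.5514, -0.1152, 0.1066]
eef_rot: [0.763, 0.647, -0.0, 0.0]
ft_force: [-0.1, 0.9, -0.8]
width: 0.0115
grip_force: 60.0
```

arm_command(moves=[-0.1,0,0,0,0,0,0,0,0,0,0,0])

```text
time: 17.1
ee_pos: [0.5512, -0.1162, 0.1066]
eef_rot: [0.763, 0.647, -0.0, 0.0]
ft_force: [0.5, 1.9, -0.5]
width: 0.0117
grip_force: 60.0
```

arm_command(moves=[-0.1,0,0,0,0,0,0,0,0,0,0,0])

```text
time: 17.35
ee_pos: [0.5512, -0.1169, 0.1066]
eef_rot: [0.763, 0.647, 0.0, 0.0]
ft_force: [1.2, 3.1, 0.8]
width: 0.0114
grip_force: 60.0
```

arm_command(moves=[-0.1,0,0,0,0,0,0,0,0,0,0,0])

```text
time: 17.6
ee_pos: [0.5511, -0.117, 0.1066]
eef_rot: [0.762, 0.647, 0.0, -0.0]
ft_force: [1.6, 4.6, -0.2]
width: 0.0113
grip_force: 60.0
```

arm_command(moves=[-0.1,0,0,0,0,0,0,0,0,0,0,0])

```text
time: 17.85
ee_pos: [0.5511, -0.117, 0.1066]
eef_rot: [0.762, 0.648, 0.001, -0.001]
ft_force: [1.4, 8.0, -0.6]
width: 0.0116
grip_force: 60.0
```

arm_command(moves=[-0.1,0,0,0,0,0,0,0,0,0,0,0])

```text
time: 18.1
ee_pos: [0.551, -0.117, 0.1066]
eef_rot: [0.762, 0.648, 0.001, -0.001]
ft_force: [2.1, 10.8, -1.1]
width: 0.0113
grip_force: 60.0
```

arm_command(moves=[0.06,0,0,0,0,0,0,0,0,0,0,0,0,0,0,0,0,0,0,0])

```text
time: 18.52
ee_pos: [0.551, -0.117, 0.1066]
eef_rot: [0.762, 0.648, 0.001, -0.001]
ft_force: [1.6, 9.8, -1.1]
width: 0.0118
grip_force: 60.0
```

```bash
python3 -c "
from h import *
for i in range(4): look('k4' if i==3 else '');r.camera('wrist')"
```

```text
t 18.52 tcp [ 0.551  -0.117   0.1066] a 1.4091 f [ 1.6  9.8 -1.1] tq [ 1.5  -0.39 -0.05] w 0.0118
eye past tip mm 61.7 side 0.8 z 143.6
t 18.57 tcp [ 0.5511 -0.117   0.1066] a 1.4091 f [ 1.9  8.3 -0.8] tq [ 1.6  -0.42 -0.05] w 0.0116
eye past tip mm 61.7 side 0.8 z 143.6
t 18.62 tcp [ 0.551  -0.117   0.1066] a 1.4092 f [ 1.7  8.6 -1.4] tq [ 1.65 -0.37 -0.07] w 0.0117
eye past tip mm 61.7 side 0.8 z 143.6
t 18.67 tcp [ 0.5511 -0.117   0.1066] a 1.4091 f [ 1.6  8.7 -0.9] tq [ 1.62 -0.43 -0.07] w 0.0118
eye past tip mm 61.7 side 0.8 z 143.6
```

View pics/k4.png

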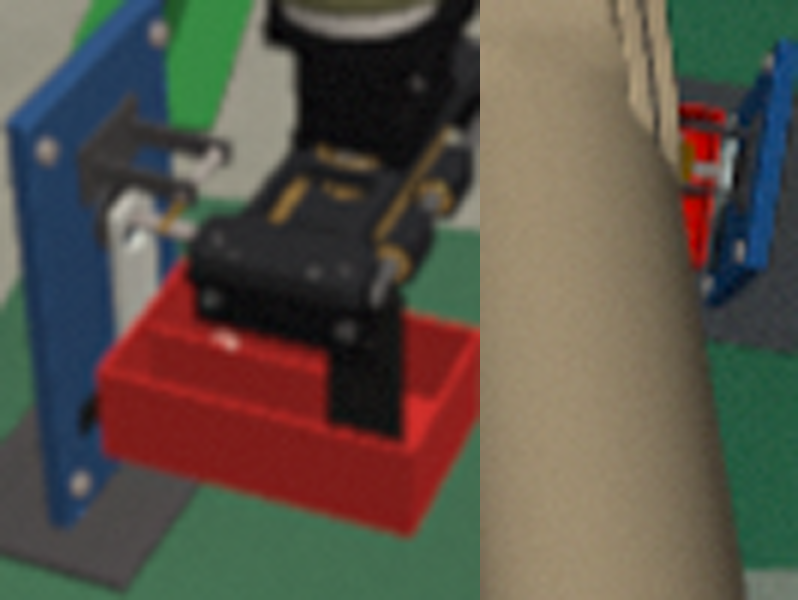

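Bottomed at about 9 N, with the eye about 11 mm from the board. The yellow flap has dropped shut in front of the strap at crop (178,212). Now I pull back against it.

arm_command(moves=[0.2,0,0,0,0.2,0,0,0,0.2,0,0,0,0.2,0,0,0,0.2,0,0,0,0.2,0,0,0,0.1,0,0,0,0.1,0,0,0,0,0,0,0,0,0,0,0])

```text
time: 19.65
ee_pos: [0.5531, -0.1053, 0.1066]
eef_rot: [0.762, 0.647, 0.0, -0.0]
ft_force: [-0.2, -1.3, 1.4]
width: 0.0113
grip_force: 60.0
```

arm_command(moves=[0.1,0,0,0,0.1,0,0,0,0,0,0,0,0,0,0,0])

```text
time: 19.98
ee_pos: [0.5533, -0.1034, 0.1066]
eef_rot: [0.762, 0.647, 0.0, -0.0]
ft_force: [-0.1, -2.2, 0.1]
width: 0.0116
grip_force: 60.0
```

arm_command(moves=[0.1,0,0,0,0,0,0,0,0,0,0,0])

```text
time: 20.23
ee_pos: [0.5535, -0.1025, 0.1066]
eef_rot: [0.763, 0.647, 0.0, -0.0]
ft_force: [-0.0, -2.2, 1.3]
width: 0.0114
grip_force: 60.0
```

arm_command(moves=[0.1,0,0,0,0,0,0,0,0,0,0,0])

```text
time: 20.48
ee_pos: [0.5536, -0.1015, 0.1066]
eef_rot: [0.763, 0.647, 0.0, 0.0]
ft_force: [-0.5, -2.2, 1.8]
width: 0.012
grip_force: 60.0
```

arm_command(moves=[0.1,0,0,0,0,0,0,0,0,0,0,0])

```text
time: 20.73
ee_pos: [0.5538, -0.1004, 0.1066]
eef_rot: [0.763, 0.647, 0.0, -0.0]
ft_force: [1.1, -2.3, 0.9]
width: 0.0115
grip_force: 60.0
```

arm_command(moves=[0.1,0,0,0,0,0,0,0,0,0,0,0])

```text
time: 20.98
ee_pos: [0.554, -0.0995, 0.1066]
eef_rot: [0.762, 0.647, 0.0, 0.0]
ft_force: [0.3, -1.8, 0.4]
width: 0.0117
grip_force: 60.0
```

arm_command(moves=[0.1,0,0,0,0,0,0,0,0,0,0,0])

```text
time: 21.23
ee_pos: [0.5541, -0.0993, 0.1066]
eef_rot: [0.763, 0.647, -0.0, 0.0]
ft_force: [-0.2, -5.3, 1.3]
width: 0.0116
grip_force: 60.0
```

arm_command(moves=[0.1,0,0,0,0,0,0,0,0,0,0,0])

```text
time: 21.48
ee_pos: [0.5542, -0.0991, 0.1066]
eef_rot: [0.763, 0.646, -0.001, 0.001]
ft_force: [-0.8, -5.9, 2.0]
width: 0.0112
grip_force: 60.0
```

```bash
python3 -c "
from h import *
look('k5')"
```

```text
t 21.48 tcp [ 0.5542 -0.0991  0.1066] a 1.4058 f [-0.8 -5.9  2. ] tq [-1.8   0.17 -0.01] w 0.0112
eye past tip mm 43.6 side 0.6 z 143.6
```

It has stopped moving and the force is rising, so the flap holds. I bring the pull to about 9 N.

arm_command(moves=[0.1,0,0,0,0,0,0,0,0,0,0,0])

```text
time: 21.83
ee_pos: [0.5543, -0.099, 0.1066]
eef_rot: [0.763, 0.646, -0.001, 0.001]
ft_force: [-0.2, -9.8, 2.3]
width: 0.0115
grip_force: 60.0
```

arm_command(moves=[0.03,0,0,0,0,0,0,0,0,0,0,0,0,0,0,0,0,0,0,0])

```text
time: 22.25
ee_pos: [0.5543, -0.099, 0.1066]
eef_rot: [0.763, 0.646, -0.001, 0.001]
ft_force: [-0.9, -10.4, 2.8]
width: 0.0116
grip_force: 60.0
```

```bash
python3 -c "
from h import *
for i in range(5): look('k6' if i==4 else '');r.camera('wrist')"
```

```text
t 22.25 tcp [ 0.5543 -0.099   0.1066] a 1.4048 f [ -0.9 -10.4   2.8] tq [-2.48  0.27  0.05] w 0.0116
eye past tip mm 43.4 side 0.6 z 143.6
t 22.3 tcp [ 0.5543 -0.099   0.1066] a 1.4048 f [ -1.5 -10.4   2.3] tq [-2.43  0.28  0.03] w 0.0115
eye past tip mm 43.5 side 0.6 z 143.6
t 22.35 tcp [ 0.5543 -0.099   0.1066] a 1.4048 f [ -1.3 -11.    1.7] tq [-2.41  0.19  0.01] w 0.0116
eye past tip mm 43.4 side 0.6 z 143.6
t 22.4 tcp [ 0.5543 -0.099   0.1066] a 1.4048 f [ -2.  -11.3   1.7] tq [-2.4   0.25 -0.03] w 0.0112
eye past tip mm 43.4 side 0.6 z 143.6
t 22.45 tcp [ 0.5543 -0.099   0.1066] a 1.4048 f [ -1.9 -11.5   2.3] tq [-2.48  0.27 -0.01] w 0.0117
eye past tip mm 43.4 side 0.6 z 143.6
```

View pics/k6.png

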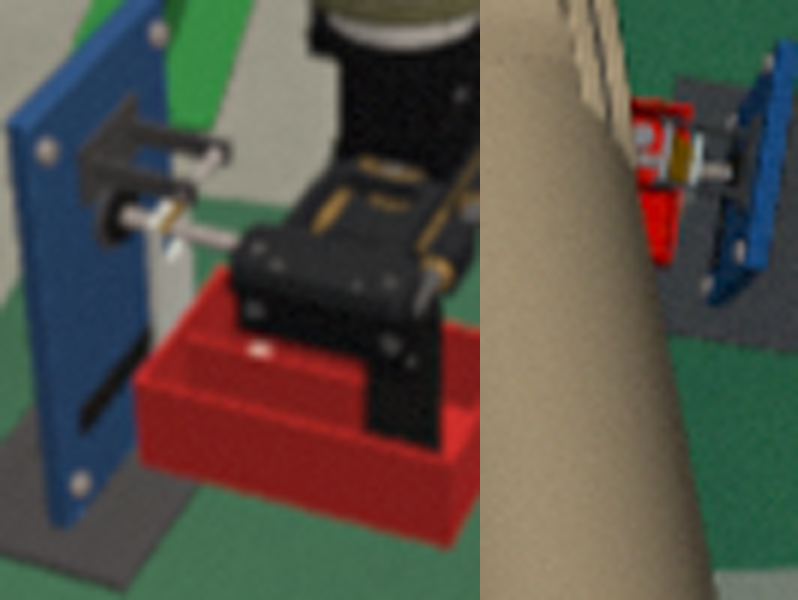

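The flap stands shut against the strap at crop (172,213) and the caddy hasn't moved under about 10 N. I ease back a little, hold briefly, then slide back near the stop before releasing so it sags less.

arm_command(moves=[-0.06,0,0,0,0,0,0,0,0,0,0,0,0,0,0,0,0,0,0,0])

```text
time: 23.02
ee_pos: [0.5542, -0.099, 0.1066]
eef_rot: [0.763, 0.646, -0.001, 0.001]
ft_force: [-0.3, -9.8, 1.2]
width: 0.0115
grip_force: 60.0
```

arm_command(moves=[-0.15,0,0,0,-0.2,0,0,0,-0.2,0,0,0,-0.2,0,0,0,-0.2,0,0,0,-0.2,0,0,0,-0.2,0,0,0,-0.2,0,0,0,-0.2,0,0,0,-0.15,0,0,0,0,0,0,0,0,0,0,0])

```text
time: 24.02
ee_pos: [0.5512, -0.1164, 0.1066]
eef_rot: [0.763, 0.647, -0.0, 0.0]
ft_force: [-0.6, -0.0, 0.2]
width: 0.0117
grip_force: 60.0
```

```bash
python3 -c "
from h import *
look('')"
```

```text
t 24.02 tcp [ 0.5512 -0.1164  0.1066] a 1.4065 f [-0.6 -0.   0.2] tq [-0.4   0.   -0.01] w 0.0117
eye past tip mm 61.1 side 0.6 z 143.6
```

arm_command(moves=[0,0,0,0,0,0,0,0,0,0,0,0,0,0,0,0,0,0,0,0,0,0,0,0], squeeze=4)

```text
time: 24.52
ee_pos: [0.5512, -0.1158, 0.1065]
eef_rot: [0.763, 0.647, -0.0, 0.0]
ft_force: [-0.2, -1.3, -2.1]
width: 0.0121
grip_force: 4.0
```

arm_command(moves=[0,0,0,0,0,0,0,0,0,0,0,0,0,0,0,0,0,0,0,0,0,0,0,0,0,0,0,0,0,0,0,0,0,0,0,0,0,0,0,0,0,0,0,0], fingers=50)

```text
time: 25.43
ee_pos: [0.5513, -0.1157, 0.1065]
eef_rot: [0.763, 0.647, -0.0, 0.0]
ft_force: [0.4, 0.6, 0.4]
width: 0.0438
grip_force: 0.0
```

arm_command(moves=[0,0,-0.3,0,0,0,-0.5,0,0,0,-0.8,0,0,0,-1,0,0,0,-1,0,0,0,-1,0,0,0,-1.2,0,0,0,-1.2,0,0,0,-1.2,0,0,0,-1.2,0,0,0,-1.2,0,0,0,-1,0])

```text
time: 26.43
ee_pos: [0.5515, -0.1157, 0.2241]
eef_rot: [0.763, 0.647, 0.0, 0.0]
ft_force: [0.0, 0.2, 0.2]
width: 0.044
grip_force: 0.0
```

arm_command(moves=[1,0,-1,0,1.5,0,-1,0,1.5,0,-1,0,1.5,0,0,0,1.5,0,0,0,1.5,0,0,0,1.5,0,0,0,1.5,0,0,0,1.5,0,0,0,1,0,0,0,0,0,0,0,0,0,0,0])

```text
time: 27.43
ee_pos: [0.574, 0.0234, 0.2527]
eef_rot: [0.762, 0.648, -0.0, -0.0]
ft_force: [-0.2, 0.0, -0.6]
width: 0.0432
grip_force: 0.0
```

Run:
```python
from h import *
s,p,M,a=pose();print(s['time'],p,s['ft_force'])
S=r.camera('scene')[:,:,::-1];w=r.camera('wrist')[:,:,::-1]
c=lambda im,x,y,W,H,w,h: cv2.resize(im[y:y+H,x:x+W],(w,h),interpolation=cv2.INTER_CUBIC)
cv2.imwrite('pics/k7.png',np.hstack([c(S,165,155,110,110,600,600),c(S,0,60,512,324,200,600)[:, :0],]))
```

```text
27.4333 [0.57401892 0.02336589 0.25266612] [-0.2160594   0.01797553 -0.6274031 ]
```

View pics/k7.png

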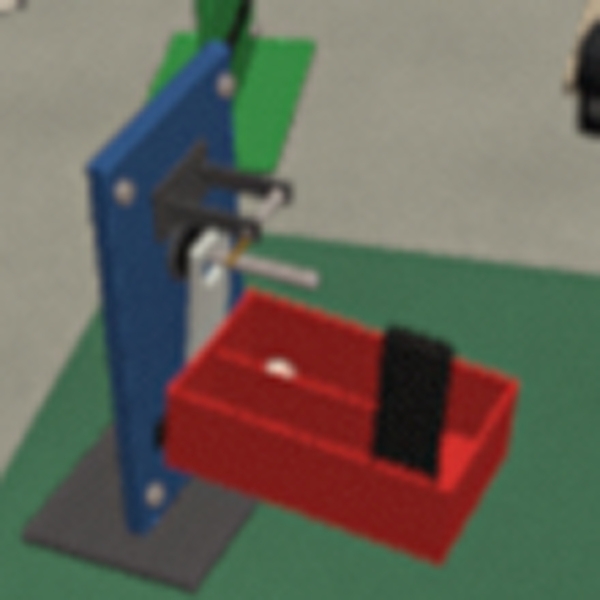

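The caddy hangs on the peg, sagging slightly. The eye is behind the shut flap at (238,248), and the gripper is clear.

```bash
python3 -c "
from bench import r
print(r.close_job())"
```

```text
the job is handed in; nothing more can be done
None
```

The caddy hangs on the peg of the large blue rack with the flap shut behind its eye. It was pressed home at about 9 N (brief readings to 11 N) and held a pull-back of about 10 N (readings to 11.7 N), a little over the 8–10 N asked but under the 15 N limit; the job was handed in at 27 s.

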